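Lock a bench shaker for transport by feel

TASK

Lock the bench shaker for transport: take the transport pin lying on the worktop, reach over to the back of the shaker, and with the pin's tip feel gently along inside the long slot for the hole in the hidden counterweight. Push the pin fully home, until its handle meets the back of the shaker, and leave it there; never force the pin against the shaker, and leave the other things on the worktop where they stand.

Things in the scene. Friction and masses are not known exactly. Their poses are not given: they have to be found in the camera images.
- shaker: Low white bench shaker, fixed: 160 (x) x 220 (y) x 80 mm high; on top an aluminium platform with rubber mat and rails (to 98 mm) that ends 35 mm short of the back. Origin: centre of its underside. Own -x side: front, with control panel, faces the robot; +x side: back wall, faces away from the robot, outer face at x = +80 mm, 6 mm thick.
- slot_mid (a point): Middle of the level slot in the back wall's outer face, 50 mm above the worktop; the slot is 82 mm long (y -41 to +41 mm) and 18 mm high. Axes as the shaker's: x out of the back, y along the slot.
- cw_face (a point): Point inside the shaker 14 mm straight in from slot_mid, on the face of the hidden steel counterweight, which fills the slot's view and does not give. The counterweight has one square hole, 18 x 18 mm, level with the slot, open right through (80 mm free depth from the back wall's outer face). Where it is along y is not measured: anywhere from -30 to +30 mm of this point.
- pin: Transport pin, 0.2 kg, lying on the worktop: square aluminium handle 85 x 28 x 28 mm with dark grooves; from the middle of its end a round steel shaft, 14 mm thick and 75 mm long, its tip chamfered 3.5 mm. Origin: centre of the handle's underside; own x points along the shaft to its tip, own z up as it lies. Its centre of mass lies within the handle, near the shaft end.
- pin_grip (a point): Middle of the handle, on the pin's axis, 14 mm above the handle's underside.
- pin_shoulder (a point): End face of the handle where the shaft begins, on the axis, 42.5 mm from the middle of the handle. It bears on the shaker's back wall when the pin is fully home.
- pin_tip (a point): Tip of the shaft, on the axis, 75 mm beyond the shoulder.
- specimen_cup: Bystander: specimen cup with a screw lid, 68 mm wide and 72 mm high, loose. Origin: centre of its underside.
- wash_bottle: Bystander: wash bottle with a bent spout, 59 x 88 x 178 mm high, loose. Origin: centre of its underside.
- petri_dish: Bystander: petri dish, 85 mm wide, 16 mm high, loose. Origin: centre of its underside.
- beaker: Bystander: glass beaker, 60 mm wide and 70 mm high, loose. Origin: centre of its underside.

How it is judged (in metres and radians):
On the way:
1. the pin is lifted from the worktop (height (world z) of pin above 0.025 m), for 0.2 s.
At the end, for the whole second after the job is handed in: The pin sits in the slot of the shaker's back with its tip through the counterweight's hole, fully home (handle's end within 6 mm of the back wall, tip at least 69 mm inside the outer face), along the shaker's x axis within 0.2 rad, at rest and released (x of pin_tip in the frame of shaker below 0.011 m and x of pin_shoulder in the frame of shaker below 0.086 m and angle between the x axis of pin and the x axis of shaker, either way round below 0.2 rad and z of pin_tip in the frame of shaker between 0.035 and 0.065 m and y of pin_tip in the frame of shaker between -0.045 and 0.045 m and linear speed of pin below 0.02 m/s); the robot touches nothing.
It fails at once if the pin is pressed against the shaker with more than 40 N (contact force between pin and shaker above 40 N).
It fails at once if the specimen cup is displaced by more than 30 mm (distance of specimen_cup from where it was at the start of the episode above 0.03 m).
It fails at once if the wash bottle is displaced by more than 30 mm (distance of wash_bottle from where it was at the start of the episode above 0.03 m).
It fails at once if the petri dish is displaced by more than 30 mm (distance of petri_dish from where it was at the start of the episode above 0.03 m).
It fails at once if the beaker is displaced by more than 30 mm (distance of beaker from where it was at the start of the episode above 0.03 m).
It also fails if it takes over 64 s, if anything falls off the work surface, if the arm or the gripper's body presses on something with over 40 N, if the wrist force passes 120 N, or if a joint passes its speed limit or range.

ROBOT

A 6-joint arm with a two-finger parallel gripper is mounted at the origin on a cart in front of the work surface, level with it; the furniture and walls round the work are solid. World frame = base frame: x ahead of the robot, y to its left, z up, the work surface at z = 0. Lengths are in m, angles in degrees, forces in N, time in s.
With the tool pointing down it reaches from about 0.375 to 0.9 m from the base axis. Payload 3.1 kg.
Tool frame: the origin (TCP) lies midway between the tips of the shut fingers; the grasp point (between the pads) lies 19 mm behind it; z points along the fingers, y is the line along which they close (so a half turn about z gives the same grasp; the last joint's range is limited). The gripper opens to 87 mm and grips with 3 to 60 N. Pads are 19 mm wide; open, the fingers measure 117 mm over their backs; the gripper's body (75 mm by 190 mm) begins 51 mm behind the grasp point.
Start: joints at [57.324, 30.224, 82.088, -0, 67.689, -10.227], TCP at [0.239, 0.578, 0.223] pointing down, gripper open.
Joint ranges: [-176.69, 176.69], [-43.24, 126.21], [12.49, 139.97], [-82, 262], [0, 151.66], [-163.58, 163.58]. Speed limits (degrees/s): [159.86, 159.86, 180, 180, 180, 180].

INTERFACE

Orientations are given as a 3x3 rotation matrix whose columns are the frame's x, y, z axes.
In Python, from rig import bot, eyes, hand_in gives the robot as it stands (bot), with the cameras (eyes) and the job as plain functions.
- The arm moves only by the shell command python3 steer.py FILE, which reads ROWS from the file FILE. ROWS is a JSON list that holds a single list of rows (three levels of brackets), with 1 to 20 rows, each of 7 numbers: dx, dy, dz in normalised numbers (1 is 1 m), then a rotation vector rx, ry, rz in parts of the range, where 1.0 means 90 degrees, then the opening from 0.0 (shut) to 1.0 (fully open); each row is the pose to reach, as a shift and turn from the pose commanded when the command began, along the tool's axes at that moment; what a row does not reach only later rows make up. A row lasts 1/10 s, in which the tool goes at most 0.05 m and 8.59 degrees, less where a joint would pass 70% of its speed; a pose out of reach is approached as far as the arm can. The fingers move at their own pace and stop on an object; the grip force is fixed at half the most. Time passes only in rows, so rows that do not move let the fingers close. It prints the time, the measured TCP pose, the force, the opening and the grip force at its end. No shift or turn number may pass 1 either way. Input that does not fit is refused with a message, and nothing moves.
- bot.read_state(): the state, without advancing time (a new reading comes with each control period).
- eyes.capture(name): name is "side" or "top" or "wrist"; returns a dict with "color" (480x640x3 uint8, red, green, blue), "K" (3x3 intrinsics, pixels), "view" (4x4, takes a point from world to camera coordinates); the wrist camera has in their place "mount" (4x4, takes a point from camera to tool coordinates, whose origin is the TCP and whose axes are the flange's). Camera axes: x right, y up, looking along -z (the intrinsics and any distortion apply to the point x, -y, -z); pixel columns grow to the right and rows downward; lengths in m; the calibration is good to about 2 mm. A picture is of the moment at which its call begins: read the wrist's pose just before it. There is no depth.
- hand_in(): hands the job in; it is judged then, once.
The state is a dict: "time_s": time; "joint_positions": joint angles; "qvel": joint speeds; "tau": joint torques, N m; "position": TCP position; "tcp_rot": TCP orientation; "force": force on the tool from outside, world axes, zero at the start; "moment": the same for the moment, N m; "opening": opening from 0.0 (shut) to 1.0 (fully open); "grasp_force": force on a finger pad.
Only numpy, scipy, OpenCV 4.12 (cv2) and the standard library are available. Lean on these libraries where they do the work, as an engineer would, in place of code of your own. Each camera call takes 0.05 s, during which the arm holds its last target. There are 200 camera calls.

## Working session

There is one attempt and no reset: what is moved stays moved. The work goes in short steps, Python scripts to look and compute and a shell command to move; the robot and the scene stay as the last step left them, time stands still between calls to the robot, and variables do not carry over. Pictures are saved under pics/ and viewed, at most 10 in all, crops included, and the job is handed in when it is done.

```bash
ls; mkdir -p pics
python3 - <<'E'
from rig import bot, eyes, hand_in
import cv2,pickle
d={}
for n in("side","top"):
    c=eyes.capture(n);d[n]=c;cv2.imwrite(f"pics/{n}0.png",c["color"][:,:,::-1]);print(n,c["K"],c["view"],c.keys())
pickle.dump(d,open("c0.pkl","wb"))
s=bot.read_state();print(s)
E
```

```text
pics
rig.py
steer.py
side [[451.46784723   0.         317.34586023]
 [  0.         451.46784723 242.62818234]
 [  0.           0.           1.        ]] [[-0.96055481 -0.27807758  0.00270626  0.52144325]
 [ 0.12285329 -0.41559769  0.90121342 -0.14539586]
 [-0.24948253  0.86599736  0.4333671  -0.73424541]
 [ 0.          0.          0.          1.        ]] dict_keys(['color', 'K', 'view'])
top [[572.19602206   0.         307.72976901]
 [  0.         572.19602206 238.21899873]
 [  0.           0.           1.        ]] [[ 1.54020962e-02 -9.99881380e-01  4.11777892e-05 -3.22811543e-02]
 [ 9.98195469e-01  1.53785170e-02  5.80457378e-02 -5.72688856e-01]
 [-5.80394857e-02 -8.52922553e-04  9.98313924e-01 -1.33332670e+00]
 [ 0.00000000e+00  0.00000000e+00  0.00000000e+00  1.00000000e+00]] dict_keys(['color', 'K', 'view'])
{'time_s': 0.1, 'joint_positions': array([ 5.73258554e+01,  3.02760368e+01,  8.21497146e+01, -1.89886698e-03,
        6.76901214e+01, -1.02266196e+01]), 'qvel': array([-0.08936862, -0.09844253, -0.1705539 ,  0.03468642,  0.07695264,
       -0.19266908]), 'tau': array([-1.77476732e-04, -4.40982485e+01, -1.77150267e+01,  6.34399289e-02,
        5.34471392e-02, -5.67817528e-05]), 'position': array([0.23825381, 0.5770784 , 0.22164007]), 'tcp_rot': array([[-9.24234270e-01,  3.81824406e-01, -1.06598384e-03],
       [ 3.81825753e-01,  9.24232730e-01, -1.71888347e-03],
       [ 3.28905495e-04, -1.99567110e-03, -9.99997955e-01]]), 'force': array([-0.05610362, -0.41479574,  0.28478172]), 'moment': array([-0.00107257,  0.00457421, -0.03651215]), 'grasp_force': 0.0, 'opening': 0.9983852367065336}
```

View pics/side0.png

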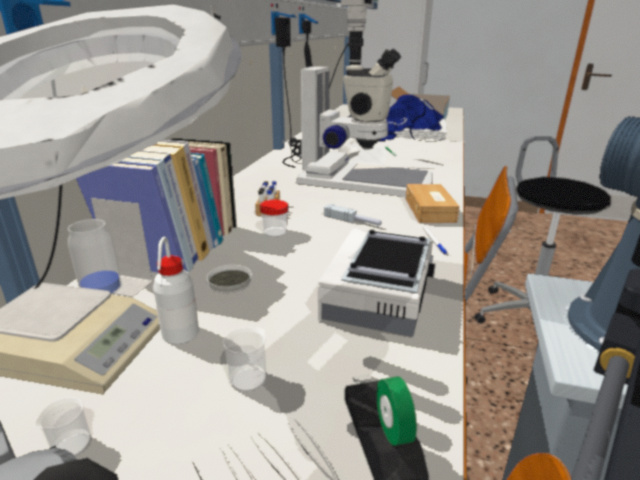

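View pics/top0.png

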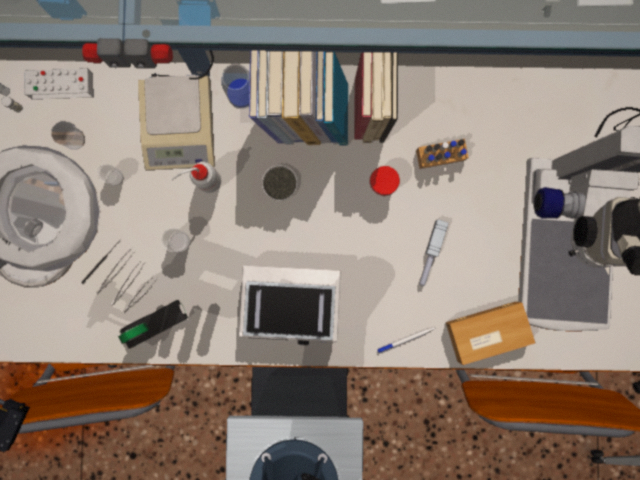

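The top view shows the pin's handle from (443,220) to (432,255) with the tip near (423,286). The shaker body spans (242,267) to (339,340). The cup is at (385,180), the petri dish at (281,182), the bottle at (203,175) and the beaker at (176,243).

```bash
cat > h.py <<'E'
import numpy as np,cv2,pickle
def ray(c,u,v,T=None):
    K=c["K"];d=np.array([(u-K[0,2])/K[0,0],-(v-K[1,2])/K[1,1],-1.])
    if T is None: T=np.linalg.inv(c["view"])
    return T[:3,3],T[:3,:3]@d
def hit(c,u,v,z,T=None):
    o,d=ray(c,u,v,T);return o+d*(z-o[2])/d[2]
def proj(c,P,T=None):
    V=c["view"] if T is None else np.linalg.inv(T)
    p=V[:3,:3]@np.asarray(P,float)+V[:3,3];K=c["K"]
    return K[0,0]*p[0]/-p[2]+K[0,2],K[1,2]+K[1,1]*p[1]/p[2]
def wrist(name):
    from rig import bot, eyes, hand_in
    s=bot.read_state();c=eyes.capture("wrist");cv2.imwrite(f"pics/{name}.png",c["color"][:,:,::-1])
    E=np.eye(4);E[:3,:3]=s["tcp_rot"];E[:3,3]=s["position"]
    c["T"]=E@c["mount"];pickle.dump(c,open(name+".pkl","wb"));return c,s
E
python3 - <<'E'
from h import *
d=pickle.load(open("c0.pkl","rb"));c=d["top"]
for n,u,v,z in[("hback",441,220,.028),("hfront",432,256,.028),("tip",423,286,.014),("cup",385,180,.072),("petri",281,182,.016),("beaker",176,240,.07),("bottle",203,175,.15)]:
    print(n,hit(c,u,v,z).round(3))
g=c["color"]; g=cv2.resize(g[205:350,225:455],None,fx=3.4,fy=3.4,interpolation=cv2.INTER_CUBIC);cv2.imwrite("pics/crop.png",g[:,:,::-1])
E
```

```text
hback [ 0.62  -0.335  0.028]
hfront [ 0.535 -0.314  0.028]
tip [ 0.465 -0.296  0.014]
cup [ 0.705 -0.197  0.072]
petri [0.706 0.042 0.016]
beaker [0.561 0.275 0.07 ]
bottle [0.697 0.203 0.15 ]
```

View pics/crop.png

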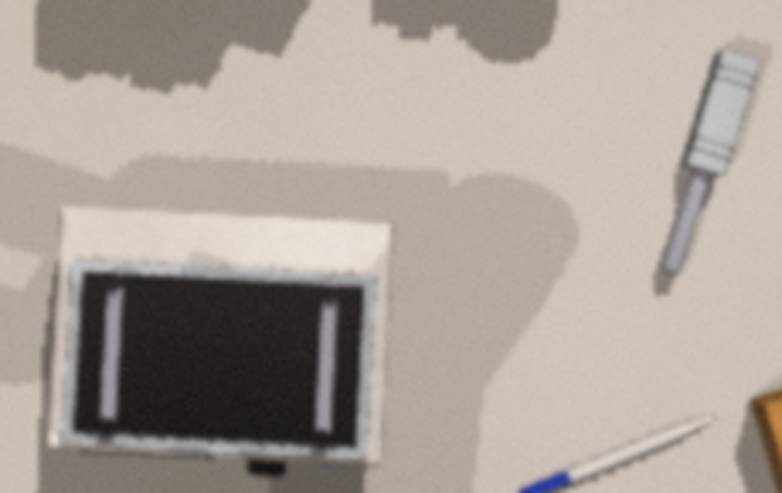

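The crop shows the shaker's back top corners at about (63,208) and (390,225), turned roughly 3°. The handle axis runs from (739,52) to (705,171), and the shaft tip is near (670,273).

Run:
```python
from h import *
c=pickle.load(open("c0.pkl","rb"))["top"]
P=lambda u,v,z:hit(c,u/3.4+225-.35,v/3.4+205-.35,z)
bl,br,fl,fr=[P(*q,.08) for q in[(63,208),(390,225),(50,445),(380,462)]]
print(bl,br,fl,fr,np.linalg.norm(bl-br),np.linalg.norm(bl-fl))
e=(bl-br)[:2];yaw=np.degrees(np.arctan2(-e[0],e[1]));print("yaw",yaw,"slotmid",(bl+br)/2)
a=P(739.5,52.5,.028);b=P(705,171.5,.028);t=P(669,273,.014);print(a,b,t,(a+b)/2)
for p,q in((a,b),(a,t)):
    f=(q-p);print("pinyaw",np.degrees(np.arctan2(f[1],f[0])))
```

```text
[0.50521067 0.12024218 0.08      ] [ 0.49734059 -0.09550069  0.08      ] [0.35009916 0.12535102 0.08      ] [ 0.34239141 -0.0908451   0.08      ] 0.21588637249569617 0.1551956205324867
yaw -2.0891651202495836 slotmid [0.50127563 0.01237075 0.08      ]
[ 0.61986362 -0.3378151   0.028     ] [ 0.53746329 -0.31426534  0.028     ] [ 0.4672875  -0.29258787  0.014     ] [ 0.57866345 -0.32604022  0.028     ]
pinyaw 164.0502275006551
pinyaw 163.48890774357835
```

The rows are not in the units I measure in: turns go in shares of 90 degrees. I convert before sending: -6.3 degrees is -0.07.

```bash
R="x"; echo '[[[-0.649,-0.706,0,0,0,-0.07,1],[-0.649,-0.706,0,0,0,-0.07,1],[-0.649,-0.706,0,0,0,-0.07,1],[-0.649,-0.706,0,0,0,-0.07,1],[-0.649,-0.706,0,0,0,-0.07,1],[-0.649,-0.706,0,0,0,-0.07,1],[-0.649,-0.706,0,0,0,-0.07,1],[-0.649,-0.706,0,0,0,-0.07,1],[-0.649,-0.706,0,0,0,-0.07,1],[-0.649,-0.706,0,0,0,-0.07,1],[-0.649,-0.706,0,0,0,-0.07,1],[-0.649,-0.706,0,0,0,-0.07,1],[-0.649,-0.706,0,0,0,-0.07,1],[-0.649,-0.706,0,0,0,-0.07,1],[-0.649,-0.706,0,0,0,-0.07,1],[-0.649,-0.706,0,0,0,-0.07,1],[-0.649,-0.706,0,0,0,-0.07,1],[-0.649,-0.706,0,0,0,-0.07,1],[-0.649,-0.706,0,0,0,-0.07,1],[-0.649,-0.706,0,0,0,-0.07,1]]]' > path.dat && python3 steer.py path.dat
python3 - <<'E'
from h import *
c,s=wrist("w1");print(s["time_s"],s["position"],s["tcp_rot"],s["joint_positions"],c["mount"],c["K"])
E
```

```text
time_s: 2.1
position: [0.5702, -0.3289, 0.2219]
tcp_rot: [[-0.959, 0.282, 0.002], [0.282, 0.959, -0.004], [-0.003, -0.003, -1.0]]
force: [-0.7, 0.5, -0.1]
opening: 1.0
grasp_force: 0.0
2.1 [ 0.57024739 -0.32892002  0.22188536] [[-0.95940911  0.28200821  0.00234961]
 [ 0.28199852  0.95940747 -0.00376084]
 [-0.00331482 -0.0029456  -0.99999017]] [-3.96460157e+01  3.28027352e+01  7.71807908e+01 -8.52834235e-02
  6.97753483e+01 -1.13236810e+02] [[ 1.21777180e-03  9.64635406e-01  2.63584997e-01  7.10451509e-02]
 [ 9.99998938e-01 -9.63768009e-04 -1.09295205e-03 -1.04013823e-03]
 [-8.00265454e-04  2.63586048e-01 -9.64635555e-01 -1.62222558e-01]
 [ 0.00000000e+00  0.00000000e+00  0.00000000e+00  1.00000000e+00]] [[386.11116067   0.         323.77563314]
 [  0.         386.11116067 239.95329537]
 [  0.           0.           1.        ]]
```

View pics/w1.png

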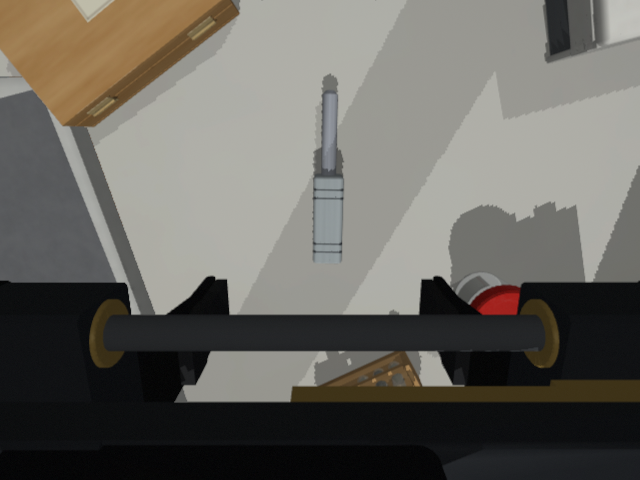

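The wrist view shows the handle's top from (313,178)–(343,178) at the shaft end to (313,262)–(342,262), with the tip near (330,91). It is nearly aligned with the tool.

Run:
```python
from h import *
c=pickle.load(open("w1.pkl","rb"));T=c["T"]
f=hit(c,328.5,177.5,.028,T);b=hit(c,327.7,262.5,.028,T);t=hit(c,330,91,.014,T)
print(f,b,t,np.linalg.norm(f-b),np.linalg.norm(t[:2]-f[:2]))
d=(t-b)[:2];d/=np.linalg.norm(d);print("yaw",np.degrees(np.arctan2(d[1],d[0])), "toolx yaw",np.degrees(np.arctan2(.281998,-.959409)))
m=(f+b)/2;g=np.r_[m[:2]+.010*d,.003];print(m,g)
p=np.array([.57025,-.32892,.22189]);R=np.array([[-.95941,.28201,.00235],[.282,.95941,-.00376],[-.0033,-.0029,-1]])
print("delta tool",R.T@(g-p))
```

```text
[ 0.54002557 -0.31686348  0.028     ] [ 0.61863665 -0.34039737  0.028     ] [ 0.46780927 -0.2944449   0.014     ] 0.08205818624727473 0.07561605191419336
yaw 163.05563202699113 toolx yaw 163.62041532458926
[ 0.57933111 -0.32863043  0.028     ] [ 0.56976523 -0.325716    0.003     ]
delta tool [0.00209096 0.00357203 0.21887681]
```

To row units: 0.5 degrees is 0.0056.

```bash
echo '[[[0.002,0.0036,0.05,0,0,0.0056,1],[0.002,0.0036,0.1,0,0,0.0056,1],[0.002,0.0036,0.15,0,0,0.0056,1],[0.002,0.0036,0.19,0,0,0.0056,1],[0.002,0.0036,0.205,0,0,0.0056,1],[0.002,0.0036,0.217,0,0,0.0056,1],[0.002,0.0036,0.217,0,0,0.0056,1],[0.002,0.0036,0.217,0,0,0.0056,0],[0.002,0.0036,0.217,0,0,0.0056,0],[0.002,0.0036,0.217,0,0,0.0056,0],[0.002,0.0036,0.217,0,0,0.0056,0],[0.002,0.0036,0.217,0,0,0.0056,0],[0.002,0.0036,0.217,0,0,0.0056,0],[0.002,0.0036,0.217,0,0,0.0056,0],[0.002,0.0036,0.217,0,0,0.0056,0],[0.002,0.0036,0.217,0,0,0.0056,0]]]' > path.dat && python3 steer.py path.dat
```

```text
time_s: 3.75
position: [0.5683, -0.3193, 0.0056]
tcp_rot: [[-0.958, 0.287, 0.001], [0.287, 0.958, -0.001], [-0.001, -0.001, -1.0]]
force: [0.6, -1.6, -0.3]
opening: 0.326
grasp_force: 29.0
```

```bash
echo '[[[0,0,-0.01,0,0,0,0],[0,0,-0.03,0,0,0,0],[0,0,-0.07,0,0,0,0],[0,0,-0.11,0,0,0,0],[0,0,-0.15,0,0,0,0],[0,0,-0.17,0,0,0,0],[0,0,-0.17,0,0,0,0],[0,0,-0.17,0,0,0,0],[0,0,-0.17,0,0,0,0],[0,0,-0.17,0,0,0,0]]]' > path.dat && python3 steer.py path.dat
python3 - <<'E'
from h import *
c,s=wrist("w2");print(s["position"],s["tcp_rot"],s["force"],s["moment"])
E
```

```text
time_s: 4.75
position: [0.5668, -0.3177, 0.1732]
tcp_rot: [[-0.958, 0.287, -0.004], [0.287, 0.958, 0.003], [0.004, 0.002, -1.0]]
force: [-0.3, 1.4, -2.5]
opening: 0.324
grasp_force: 29.0
[ 0.56675284 -0.31771343  0.17321231] [[-0.95804569  0.2865933  -0.00356756]
 [ 0.28658347  0.9580505   0.00302669]
 [ 0.00428533  0.0018773  -0.99998906]] [-0.27938363  1.35584676 -2.49366393] [-0.04507489 -0.03838599  0.03237679]
```

View pics/w2.png

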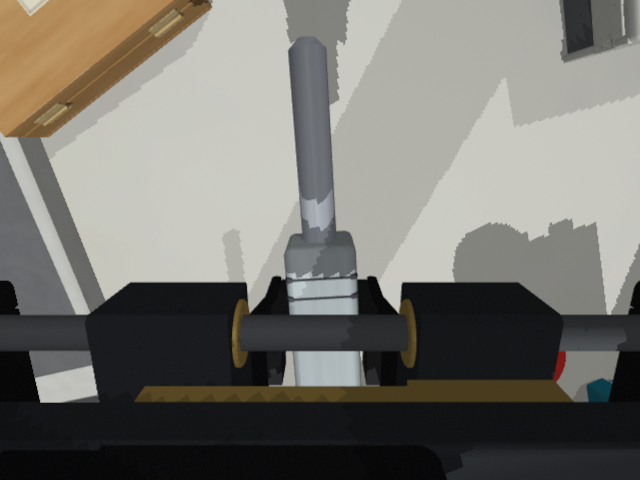

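The picture shows the pin held. Its handle end is at about (289–353, 236) and its shaft runs from (318,235) up to the tip at (309,38), slightly yawed in the jaws.

Run:
```python
from h import *
c=pickle.load(open("w2.pkl","rb"));M=c["mount"]
def H(u,v,z):return hit(c,u,v,z,M)
for z in(-.0084,):
    s=H(318.5,242,z-.007)  # shaft top at shoulder
    t=H(308.5,46,z)      # rough tip
    t2=H(308.5,38,z)
    print(s,t,t2)
# shaft edges, widths -> distance from camera
K=c["K"]
for (ul,ur,v) in((290,327,70),(302,335,215)):
    a=np.array([(ul-K[0,2]),-(v-K[1,2]),-K[0,0]]);b=np.array([(ur-K[0,2]),-(v-K[1,2]),-K[0,0]])
    ang=np.arccos(a@b/np.linalg.norm(a)/np.linalg.norm(b));D=.007/np.sin(ang/2)
    m=(a/np.linalg.norm(a)+b/np.linalg.norm(b));m/=np.linalg.norm(m);print(M[:3,:3]@m*D+M[:3,3])
# handle top corners front (z -0.0224)
print(H(289,236,-.0224),H(353,236,-.0224))
```

```text
[ 0.0300801  -0.00295185 -0.0154    ] [ 0.10202148 -0.00649911 -0.0084    ] [ 0.10465675 -0.00647486 -0.0084    ]
[ 0.09459697 -0.0067172  -0.0040961 ]
[ 0.038042   -0.00310393 -0.0012698 ]
[ 0.03435364 -0.01389856 -0.0224    ] [ 0.03437797  0.01006224 -0.0224    ]
```

Run:
```python
from h import *
c=pickle.load(open("w2.pkl","rb"));M=c["mount"]
H=lambda u,v,z:hit(c,u,v,z,M)
for z in(-.0224,-.0184):print(z,H(286,273,z),H(357,273,z))
for z in(.0056,.0096):print(z,H(290,234,z),H(352,234,z))
g=c["color"][20:300,250:390];cv2.imwrite("pics/c2.png",cv2.resize(g,None,fx=2.14,fy=2.14,interpolation=cv2.INTER_CUBIC)[:,:,::-1])
```

```text
-0.0224 [ 0.01964915 -0.0153827  -0.0224    ] [ 0.0196746   0.01191153 -0.0224    ]
-0.0184 [ 0.01817909 -0.01579311 -0.0184    ] [ 0.01820527  0.01228187 -0.0184    ]
0.0056 [ 0.02793572 -0.01600473  0.0056    ] [0.0279641 0.0118159 0.0056   ]
0.0096 [ 0.0269084 -0.0163615  0.0096   ] [0.02693745 0.01212218 0.0096    ]
```

View pics/c2.png

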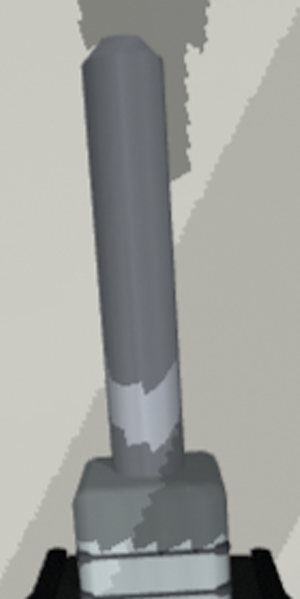

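To row units: -11.6 degrees is -0.1289.

```bash
echo '[[[0.029,0.334,0,0,0,-0.1289,0],[0.029,0.334,0,0,0,-0.1289,0],[0.029,0.334,0,0,0,-0.1289,0],[0.029,0.334,0,0,0,-0.1289,0],[0.029,0.334,0,0,0,-0.1289,0],[0.029,0.334,0,0,0,-0.1289,0],[0.029,0.334,0,0,0,-0.1289,0],[0.029,0.334,0.04,0,0,-0.1289,0],[0.029,0.334,0.08,0,0,-0.1289,0],[0.029,0.334,0.11,0,0,-0.1289,0],[0.029,0.334,0.13,0,0,-0.1289,0],[0.029,0.334,0.13,0,0,-0.1289,0],[0.029,0.334,0.13,0,0,-0.1289,0],[0.029,0.334,0.13,0,0,-0.1289,0]]]' > path.dat && python3 steer.py path.dat
python3 - <<'E'
from h import *
from rig import bot, eyes, hand_in
c,s=wrist("w3");print(s["position"],s["tcp_rot"],s["force"],s["joint_positions"])
d={n:eyes.capture(n) for n in("side","top")};pickle.dump(d,open("c3.pkl","wb"))
p=s["position"]
def crop(c,P,w,h,f):
    u,v=map(int,proj(c,P));print(u-w//2,v-h//2);g=c["color"][v-h//2:v+h//2,u-w//2:u+w//2]
    return cv2.resize(g,None,fx=f,fy=f,interpolation=cv2.INTER_CUBIC)
a=crop(d["side"],p+[-.06,0,.0],100,75,4);b=crop(d["top"],p+[-.07,0,0],100,75,4)
cv2.imwrite("pics/c3.png",np.vstack([np.hstack([a,b]),np.hstack([cv2.resize(c["color"],(400,300)),a*0])])[:,:,::-1])
E
```

```text
time_s: 6.2
position: [0.6371, 0.0094, 0.0467]
tcp_rot: [[-0.996, 0.088, 0.003], [0.088, 0.996, -0.0], [-0.003, -0.0, -1.0]]
force: [-0.3, 0.2, -3.0]
opening: 0.324
grasp_force: 29.0
[0.63706775 0.00936338 0.04673425] [[-9.96106888e-01  8.81164734e-02  2.56004484e-03]
 [ 8.81156750e-02  9.96110159e-01 -4.23185781e-04]
 [-2.58737631e-03 -1.95958193e-04 -9.99996634e-01]] [-0.32848307  0.15654733 -3.01713135] [-9.19079563e+00  4.40180602e+01  8.74408349e+01 -6.78609752e-04
  4.83924354e+01 -9.41351017e+01]
248 224
243 202Traceback (most recent call last):
  File "<stdin>", line 10, in <module>
    return _nx.concatenate(arrs, 1, dtype=dtype, casting=casting)
           ~~~~~~~~~~~~~~~^^^^^^^^^^^^^^^^^^^^^^^^^^^^^^^^^^^^^^^
ValueError: all the input array dimensions except for the concatenation axis must match exactly, but along dimension 0, the array at index 0 has size 300 and the array at index 1 has size 296
```

Run:
```python
from h import *
d=pickle.load(open("c3.pkl","rb"));w=pickle.load(open("w3.pkl","rb"))
R=lambda g:cv2.resize(g,(400,300),interpolation=cv2.INTER_CUBIC)
a=R(d["side"]["color"][224:299,248:348]);b=R(d["top"]["color"][202:277,243:343])
cv2.imwrite("pics/c3.png",np.vstack([np.hstack([a,b]),np.hstack([R(w["color"]),R(w["color"][0:240,160:480])])])[:,:,::-1])
```

```text
(no output)
```

View pics/c3.png

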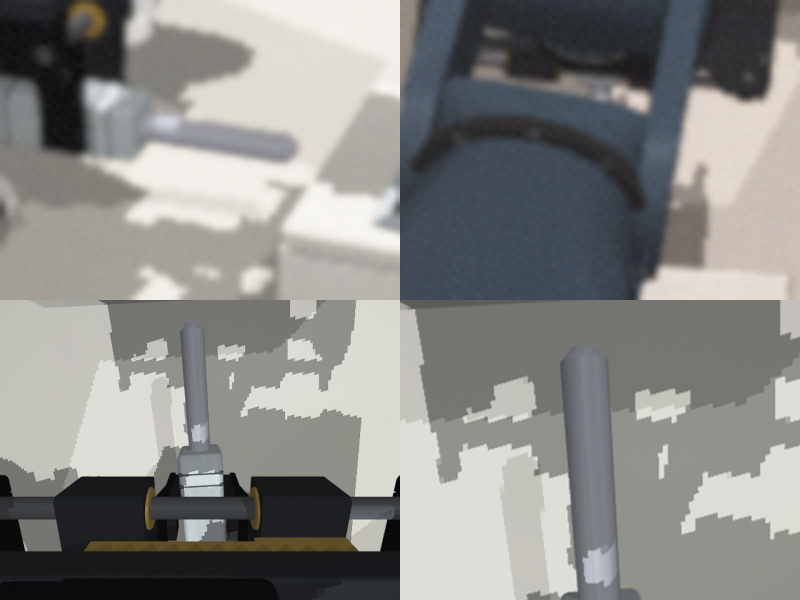

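The side crop shows the shaft axis running from (150,129) to the tip at (296,147), and the shaker's back-left top corner near (287,229). The arm hides the pin from the top camera. In the wrist view the tip is at (308,38).

```bash
cat > tri.py <<'E'
from h import *
def axis(w,T,side,wl,sp):
    "wl: two wrist pixels on axis; sp: side pixels on axis -> 3D world points"
    o,a=ray(w,*wl[0],T);_,b=ray(w,*wl[1],T);n=np.cross(a,b);out=[]
    for p in sp:
        q,d=ray(side,*p);out.append(q+d*(n@(o-q))/(n@d))
    return np.array(out)
E
python3 - <<'E'
from tri import *
d=pickle.load(open("c3.pkl","rb"));w=pickle.load(open("w3.pkl","rb"));s=d["side"]
# sub-pixel shaft centre line in side image: gradient edges by column
g=cv2.cvtColor(s["color"],cv2.COLOR_RGB2GRAY).astype(int)
for u in range(288,324,4): print(u,g[246:270,u])
S=lambda x,y:(248+x/4-.4,224+y/4-.4)
A=axis(w,w["T"],s,((308,37.6),(318.4,216)),[S(150,129),S(220,137.5),S(296,147)])
print(A);v=A[2]-A[0];print(np.linalg.norm(v),"yaw",np.degrees(np.arctan2(v[1],v[0])),"pitch",np.degrees(np.arcsin(v[2]/np.linalg.norm(v))))
print("corner side",hit(s,*S(287,229),.08))
T=w["T"];print([np.round(proj(w,P,T),1) for P in([.5052,.1202,.08],[.4973,-.0955,.08])])
E
```

```text
288 [128 127 134 147 157 165 179 203 208 198 177 157 143 165 215 235 239 240
 239 239 239 239 239 239]
292 [131 142 149 143 141 153 169 189 189 181 166 157 148 141 174 222 237 239
 239 240 239 239 239 240]
296 [213 218 211 198 201 215 220 210 180 159 156 154 149 140 158 199 229 237
 240 240 239 240 239 240]
300 [219 221 221 220 220 220 218 209 181 159 151 154 151 145 140 168 217 234
 239 240 239 239 240 240]
304 [221 220 219 220 219 220 219 219 204 173 154 153 153 149 144 144 179 224
 236 239 239 240 240 240]
308 [220 221 220 220 220 220 221 219 213 192 166 152 153 152 148 142 155 197
 229 238 239 240 240 239]
312 [219 221 219 221 219 219 220 220 219 207 179 155 150 152 151 144 139 166
 216 235 239 239 239 239]
316 [220 221 220 221 220 220 220 220 219 218 202 171 150 149 151 150 142 144
 179 223 237 238 231 205]
320 [221 220 220 221 220 221 221 220 221 219 213 193 168 153 152 146 148 164
 201 230 238 239 239 229]
[[0.60368087 0.00941999 0.05567838]
 [0.56857647 0.01063226 0.05696097]
 [0.53141683 0.01191197 0.05817554]]
0.07235009350842214 yaw 178.0249742957993 pitch 1.977952572177222
corner side [0.50502492 0.11993727 0.08      ]
[array([ 688.8, -129.3]), array([-87.6, -82.4])]
```

```bash
cat >> tri.py <<'E'
def sideline(s,cols,rows,thr=185):
    g=cv2.cvtColor(s["color"],cv2.COLOR_RGB2GRAY).astype(float);L=[]
    for u in cols:
        x=g[rows[0]:rows[1],u];lo=np.where(x<170)[0];k=lo[np.argmin(x[lo])] if 0 else lo[len(lo)//2]
        a=k
        while x[a]<thr:a-=1
        b=k
        while x[b]<thr:b+=1
        t=a+(x[a]-thr)/(x[a]-x[a+1]);q=b-(x[b]-thr)/(x[b]-x[b-1]);L.append((u,rows[0]+(t+q)/2))
    return np.polyfit(*np.array(L).T,1)
E
python3 - <<'E'
from tri import *
d=pickle.load(open("c3.pkl","rb"));w=pickle.load(open("w3.pkl","rb"));s=d["side"]
f=sideline(s,range(298,319),(248,268));print(f)
A=axis(w,w["T"],s,((308,37.6),(318.4,216)),[(u,np.polyval(f,u)) for u in(286,300,321.8)])
print(A);v=A[2]-A[0];print("yaw",np.degrees(np.arctan2(v[1],v[0])),"pitch",np.degrees(np.arcsin(v[2]/np.linalg.norm(v))))
E
```

```text
[1.61037454e-01 2.09369754e+02]
[[0.60181019 0.00951314 0.05689768]
 [0.57373898 0.01045283 0.05672589]
 [0.53103026 0.01188252 0.05646453]]
yaw 178.0827233008999 pitch -0.3504294962411592
```

```bash
echo '[[[0,0,0.0055,0,0,0,0],[0.01,-0.0005,0.0055,0,0,0,0],[0.018,-0.001,0.0055,0,0,0,0],[0.023,-0.0012,0.0055,0,0,0,0],[0.026,-0.0014,0.0055,0,0,0,0],[0.029,-0.0015,0.0055,0,0,0,0],[0.032,-0.0017,0.0055,0,0,0,0],[0.035,-0.0019,0.0055,0,0,0,0],[0.035,-0.0019,0.0055,0,0,0,0],[0.035,-0.0019,0.0055,0,0,0,0]]]' > path.dat && python3 steer.py path.dat
python3 - <<'E'
from tri import *
from rig import bot, eyes, hand_in
c,s=wrist("w4");print(s["position"],s["force"],s["moment"])
d=eyes.capture("side");pickle.dump(d,open("c4.pkl","wb"))
E
```

```text
time_s: 7.35
position: [0.6009, 0.0108, 0.0401]
tcp_rot: [[-0.996, 0.088, 0.0], [0.088, 0.996, -0.0], [-0.0, -0.0, -1.0]]
force: [-0.5, -1.0, -3.0]
opening: 0.328
grasp_force: 29.0
[0.60093754 0.01077435 0.04007074] [-0.51745222 -1.00218943 -2.99731446] [ 0.02471486 -0.1178821   0.04871033]
```

```bash
echo '[[[0.001,0,0,0,0,0,0],[0.002,-0.0001,0,0,0,0,0],[0.003,-0.0002,0,0,0,0,0],[0.004,-0.0002,0,0,0,0,0],[0.005,-0.0003,0,0,0,0,0],[0.006,-0.0003,0,0,0,0,0],[0.006,-0.0003,0,0,0,0,0]]]' > path.dat && python3 steer.py path.dat
```

```text
time_s: 8.15
position: [0.5957, 0.0109, 0.0403]
tcp_rot: [[-0.996, 0.088, 0.002], [0.088, 0.996, -0.0], [-0.002, -0.0, -1.0]]
force: [1.7, 0.2, -2.8]
opening: 0.328
grasp_force: 29.0
```

```bash
echo '[[[0.001,0,0,0,0,0,0],[0.002,-0.0001,0,0,0,0,0],[0.002,-0.0001,0,0,0,0,0],[0.002,-0.0001,0,0,0,0,0]]]' > path.dat && python3 steer.py path.dat
```

```text
time_s: 8.55
position: [0.5956, 0.0108, 0.0408]
tcp_rot: [[-0.996, 0.088, 0.006], [0.088, 0.996, -0.001], [-0.006, -0.0, -1.0]]
force: [5.0, 0.4, -3.1]
opening: 0.326
grasp_force: 28.9
```

```bash
echo '[[[0.0001,0.001,0,0,0,0,0],[0.0001,0.002,0,0,0,0,0],[0.0002,0.003,0,0,0,0,0],[0.0002,0.004,0,0,0,0,0],[0.0003,0.005,0,0,0,0,0],[0.0003,0.006,0,0,0,0,0],[0.0004,0.007,0,0,0,0,0],[0.0004,0.008,0,0,0,0,0],[0.0004,0.008,0,0,0,0,0]]]' > path.dat && python3 steer.py path.dat
```

```text
time_s: 9.45
position: [0.5958, 0.0177, 0.0408]
tcp_rot: [[-0.996, 0.086, 0.006], [0.086, 0.996, -0.003], [-0.006, -0.002, -1.0]]
force: [5.5, -3.9, -3.0]
opening: 0.326
grasp_force: 29.6
```

```bash
echo '[[[0.0001,0.001,0,0,0,0,0],[0.0001,0.002,0,0,0,0,0],[0.0002,0.003,0,0,0,0,0],[0.0002,0.004,0,0,0,0,0],[0.0003,0.005,0,0,0,0,0],[0.0003,0.006,0,0,0,0,0],[0.0004,0.007,0,0,0,0,0],[0.0004,0.008,0,0,0,0,0],[0.0004,0.008,0,0,0,0,0]]]' > path.dat && python3 steer.py path.dat
```

```text
time_s: 10.35
position: [0.5961, 0.0257, 0.0408]
tcp_rot: [[-0.996, 0.086, 0.006], [0.085, 0.996, -0.003], [-0.006, -0.002, -1.0]]
force: [4.6, -3.4, -3.9]
opening: 0.328
grasp_force: 29.6
```

```bash
echo '[[[0.0001,0.001,0,0,0,0,0],[0.0001,0.002,0,0,0,0,0],[0.0002,0.003,0,0,0,0,0],[0.0002,0.004,0,0,0,0,0],[0.0003,0.005,0,0,0,0,0],[0.0003,0.006,0,0,0,0,0],[0.0004,0.007,0,0,0,0,0],[0.0004,0.008,0,0,0,0,0],[0.0004,0.008,0,0,0,0,0]]]' > path.dat && python3 steer.py path.dat
```

```text
time_s: 11.25
position: [0.5964, 0.0337, 0.0408]
tcp_rot: [[-0.996, 0.085, 0.006], [0.085, 0.996, -0.003], [-0.006, -0.002, -1.0]]
force: [4.7, -3.9, -2.3]
opening: 0.332
grasp_force: 29.6
```

```bash
echo '[[[0.0001,0.001,0,0,0,0,0],[0.0001,0.002,0,0,0,0,0],[0.0002,0.003,0,0,0,0,0],[0.0002,0.004,0,0,0,0,0],[0.0003,0.005,0,0,0,0,0],[0.0003,0.006,0,0,0,0,0],[0.0004,0.007,0,0,0,0,0],[0.0004,0.007,0,0,0,0,0]]]' > path.dat && python3 steer.py path.dat
```

```text
time_s: 12.05
position: [0.5967, 0.0407, 0.0408]
tcp_rot: [[-0.996, 0.085, 0.006], [0.085, 0.996, -0.003], [-0.006, -0.002, -1.0]]
force: [4.8, -3.2, -3.8]
opening: 0.327
grasp_force: 29.6
```

```bash
echo '[[[-0.004,0,0,0,0,0,0],[-0.0045,-0.01,0,0,0,0,0],[-0.0051,-0.02,0,0,0,0,0],[-0.0056,-0.029,0,0,0,0,0],[-0.0036,-0.029,0,0,0,0,0],[-0.0026,-0.029,0,0,0,0,0],[-0.0016,-0.029,0,0,0,0,0],[-0.0016,-0.029,0,0,0,0,0],[-0.0016,-0.03,0,0,0,0,0],[-0.0017,-0.032,0,0,0,0,0],[-0.0018,-0.034,0,0,0,0,0],[-0.0019,-0.035,0,0,0,0,0],[-0.0019,-0.036,0,0,0,0,0],[-0.0019,-0.036,0,0,0,0,0]]]' > path.dat && python3 steer.py path.dat
```

```text
time_s: 13.45
position: [0.5952, 0.0069, 0.0408]
tcp_rot: [[-0.996, 0.09, 0.006], [0.09, 0.996, 0.001], [-0.006, 0.002, -1.0]]
force: [5.5, 1.3, -2.0]
opening: 0.321
grasp_force: 29.5
```

```bash
echo '[[[-0.0001,-0.001,0,0,0,0,0],[-0.0001,-0.002,0,0,0,0,0],[-0.0002,-0.003,0,0,0,0,0],[-0.0002,-0.004,0,0,0,0,0],[-0.0003,-0.005,0,0,0,0,0],[-0.0003,-0.006,0,0,0,0,0],[-0.0004,-0.007,0,0,0,0,0],[-0.0004,-0.008,0,0,0,0,0],[-0.0004,-0.008,0,0,0,0,0]]]' > path.dat && python3 steer.py path.dat
```

```text
time_s: 14.35
position: [0.5951, -0.0005, 0.0408]
tcp_rot: [[-0.996, 0.092, 0.006], [0.092, 0.996, 0.002], [-0.006, 0.003, -1.0]]
force: [5.5, 3.3, -2.0]
opening: 0.319
grasp_force: 29.9
```

```bash
echo '[[[-0.0001,-0.001,0,0,0,0,0],[-0.0001,-0.002,0,0,0,0,0],[-0.0002,-0.003,0,0,0,0,0],[-0.0002,-0.004,0,0,0,0,0],[-0.0003,-0.005,0,0,0,0,0],[-0.0003,-0.006,0,0,0,0,0],[-0.0004,-0.007,0,0,0,0,0],[-0.0004,-0.008,0,0,0,0,0],[-0.0004,-0.008,0,0,0,0,0]]]' > path.dat && python3 steer.py path.dat
```

```text
time_s: 15.25
position: [0.5918, -0.0095, 0.0401]
tcp_rot: [[-0.996, 0.088, -0.0], [0.088, 0.996, 0.0], [0.0, 0.0, -1.0]]
force: [1.7, -0.1, -2.7]
opening: 0.322
grasp_force: 29.9
```

```bash
echo '[[[0.001,-0.0001,0,0,0,0,0],[0.002,-0.0001,0,0,0,0,0],[0.003,-0.0002,0,0,0,0,0],[0.003,-0.0002,0,0,0,0,0],[0.003,-0.0002,0,0,0,0,0]]]' > path.dat && python3 steer.py path.dat
```

```text
time_s: 15.75
position: [0.5879, -0.01, 0.0398]
tcp_rot: [[-0.996, 0.087, -0.002], [0.087, 0.996, -0.0], [0.002, -0.001, -1.0]]
force: [1.5, -2.4, -2.0]
opening: 0.32
grasp_force: 29.9
```

```bash
echo '[[[0,-0.0015,0,0,0,0,0],[0.002,-0.0016,0,0,0,0,0],[0.004,-0.0017,0,0,0,0,0],[0.006,-0.0018,0,0,0,0,0],[0.008,-0.0019,0,0,0,0,0],[0.008,-0.0019,0,0,0,0,0],[0.008,-0.0019,0,0,0,0,0]]]' > path.dat && python3 steer.py path.dat
```

```text
time_s: 16.45
position: [0.5801, -0.0108, 0.0399]
tcp_rot: [[-0.996, 0.088, -0.002], [0.088, 0.996, 0.0], [0.002, 0.0, -1.0]]
force: [-0.6, 0.7, -2.0]
opening: 0.32
grasp_force: 29.9
```

```bash
echo '[[[0.002,-0.0001,0,0,0,0,0],[0.004,-0.0002,0,0,0,0,0],[0.006,-0.0003,0,0,0,0,0],[0.008,-0.0004,0,0,0,0,0],[0.01,-0.0005,0,0,0,0,0],[0.012,-0.0006,0,0,0,0,0],[0.014,-0.0007,0,0,0,0,0],[0.014,-0.0007,0,0,0,0,0]]]' > path.dat && python3 steer.py path.dat
```

```text
time_s: 17.25
position: [0.5663, -0.0104, 0.04]
tcp_rot: [[-0.996, 0.088, -0.001], [0.088, 0.996, 0.0], [0.001, 0.0, -1.0]]
force: [-0.5, -0.2, -2.0]
opening: 0.319
grasp_force: 29.9
```

```bash
echo '[[[0.002,-0.0001,0,0,0,0,0],[0.004,-0.0002,0,0,0,0,0],[0.006,-0.0003,0,0,0,0,0],[0.008,-0.0004,0,0,0,0,0],[0.01,-0.0005,0,0,0,0,0],[0.012,-0.0006,0,0,0,0,0],[0.014,-0.0007,0,0,0,0,0],[0.016,-0.0008,0,0,0,0,0],[0.018,-0.0009,0,0,0,0,0],[0.02,-0.001,0,0,0,0,0],[0.022,-0.0012,0,0,0,0,0],[0.022,-0.0012,0,0,0,0,0]]]' > path.dat && python3 steer.py path.dat
```

```text
time_s: 18.45
position: [0.5442, -0.0097, 0.04]
tcp_rot: [[-0.996, 0.088, -0.001], [0.088, 0.996, 0.0], [0.001, 0.0, -1.0]]
force: [0.1, 0.1, -2.3]
opening: 0.32
grasp_force: 29.9
```

```bash
echo '[[[0.002,-0.0001,0,0,0,0,0],[0.004,-0.0002,0,0,0,0,0],[0.006,-0.0003,0,0,0,0,0],[0.007,-0.0004,0,0,0,0,0],[0.008,-0.0004,0,0,0,0,0],[0.009,-0.0005,0,0,0,0,0],[0.009,-0.0005,0,0,0,0,0]]]' > path.dat && python3 steer.py path.dat
```

```text
time_s: 19.15
position: [0.5356, -0.0094, 0.04]
tcp_rot: [[-0.996, 0.088, -0.0], [0.088, 0.996, 0.0], [0.0, 0.0, -1.0]]
force: [0.5, 0.2, -2.6]
opening: 0.324
grasp_force: 29.9
```

```bash
echo '[[[0.001,-0.0001,0,0,0,0,0],[0.002,-0.0001,0,0,0,0,0],[0.003,-0.0002,0,0,0,0,0],[0.003,-0.0002,0,0,0,0,0],[0.003,-0.0002,0,0,0,0,0]]]' > path.dat && python3 steer.py path.dat
```

```text
time_s: 19.65
position: [0.5343, -0.0095, 0.0403]
tcp_rot: [[-0.996, 0.088, 0.003], [0.088, 0.996, -0.0], [-0.003, -0.0, -1.0]]
force: [3.2, 0.5, -4.0]
opening: 0.317
grasp_force: 29.9
```

```bash
echo '[[[0.0015,-0.0001,0,0,0,0,0],[0.0015,-0.0001,0,0,0,0,0],[0,0,0,0,0,0,0],[0,0,0,0,0,0,0.6],[0,0,0,0,0,0,0.6],[0,0,0,0,0,0,0.6],[0,0,0,0,0,0,0.6],[0,0,0,0,0,0,0.6],[0,0,-0.01,0,0,0,0.6],[0,0,-0.03,0,0,0,0.6],[0,0,-0.07,0,0,0,0.6],[0,0,-0.12,0,0,0,0.6],[-0.04,0,-0.15,0,0,0,0.6],[-0.08,0,-0.17,0,0,0,0.6],[-0.08,0,-0.17,0,0,0,0.6],[-0.08,0,-0.17,0,0,0,0.6]]]' > path.dat && python3 steer.py path.dat
python3 - <<'E'
from h import *
from rig import bot, eyes, hand_in
c,s=wrist("w5");d=eyes.capture("side");pickle.dump(d,open("c5.pkl","wb"));print(s["position"],s["opening"])
R=lambda g:cv2.resize(g,(400,300),interpolation=cv2.INTER_CUBIC)
cv2.imwrite("pics/c5.png",np.hstack([R(d["color"][204:279,258:358]),R(c["color"])])[:,:,::-1])
E
```

```text
time_s: 21.25
position: [0.6128, -0.0165, 0.211]
tcp_rot: [[-0.996, 0.088, 0.001], [0.088, 0.996, -0.0], [-0.001, -0.0, -1.0]]
force: [-1.1, -0.7, -1.0]
opening: 0.597
grasp_force: 0.0
[ 0.61280942 -0.01645986  0.21098747] 0.5965473781633903
```

View pics/c5.png

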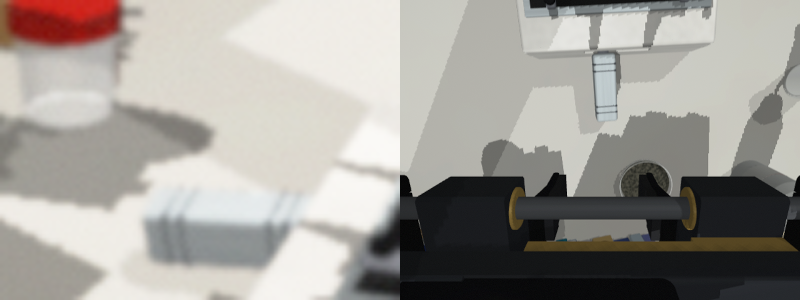

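The handle sits against the shaker's back, from (605,54) to (606,120) in the right-hand panel. I'll check the seating numerically before handing in.

Run:
```python
from h import *
c=pickle.load(open("w5.pkl","rb"));T=c["T"]
P=lambda x,y,z:hit(c,(x-400)*1.6,y*1.6,z,T)
f=P(604.5,54,.062);b=P(606,120.5,.062);print(f,b,np.degrees(np.arctan2(*(f-b)[1::-1])))
print("wall top edge",P(524,54,.08),P(715,44,.08))
```

```text
[ 0.50735927 -0.00560456  0.062     ] [ 0.58767306 -0.01045337  0.062     ] 176.54506070014415
wall top edge [ 0.50142225 -0.0970025   0.08      ] [0.50962094 0.1187386  0.08      ]
```

```bash
python3 -c "
from rig import bot, eyes, hand_in
print(hand_in())"
```

```text
the job is handed in; nothing more can be done
None
```

The transport pin is in the counterweight's hole, and its handle measured within about 2.5 mm of the shaker's back wall. It is released, contact forces read at the end of each move stayed below about 7 N, and the job was handed in at about 21 s without the verdict being shown.

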